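# Tension the spokes of the tooth-centring ring

### The arm

A 6-joint arm with a two-finger parallel gripper is mounted at the origin on the work surface. World frame = base frame: x ahead of the robot, y to its left, z up, the work surface at z = 0. Lengths are in m, angles in degrees, forces in N, time in s.
With the tool pointing down it reaches from about 0.35 to 0.975 m from the base axis. Payload 4.9 kg.
Tool frame: the origin (TCP) lies on the centre line of the jaws, within the pads' length; the fingertips stand arm.tips_ahead ahead of it and the grasp point (between the pads) lies 11 mm behind it (arm.tips_ahead is the distance from the TCP to the fingertips, in m); z points along the fingers, y is the direction in which the jaws open and shut (so a half turn about z gives the same grasp; the last joint's range is limited). The gripper opens to 85 mm and grips with 20 to 120 N. Pads are 22 mm wide; open, the fingers measure 114 mm over their backs; the gripper's body (76 mm by 85 mm) begins 54 mm behind the grasp point. The pads swing forward as they close: fully open they stand 13 mm farther back than shut.
Start: joints at [59.072, 3.019, 92.412, -0, 84.569, -6.818], TCP at [0.255, 0.57, 0.239] pointing down, gripper open.
Joint ranges: [-172.51, 172.51], [-57.92, 126.97], [3.15, 148.05], [-58.71, 238.71], [5.1, 150.11], [-179.66, 179.66]. Speed limits (degrees/s): [147.25, 147.25, 180, 180, 180, 180].

### API

Orientations are given as a 3x3 rotation matrix whose columns are the frame's x, y, z axes.
In Python, from cell import arm gives the robot as it stands. The module is installed in compiled form; this text tells all that it offers.
- The arm moves only by the tool move_arm, never from a script. Its argument "series" is a list that holds one entry, the list of rows, each a list of 7 numbers: the opening, from 0 (shut) to 1 (fully open), then the shift along the world's x, y, z normalised to -1 to 1, where 1 is 30 mm, then the turn, a rotation vector about the world's x, y, z normalised to -1 to 1, where 1 is 4 degrees. In form: [[[gripper, x, y, z, ax, ay, az], ...]]. A call has 1 to 20 rows; each row shifts and turns the commanded pose from where the row before left it; what a row does not reach is not made up. A row lasts 1/10 s, in which the tool goes at most 50 mm and 8.59 degrees, less where a joint would pass 70% of its speed; a pose out of reach is approached as far as the arm can. A call with a number of a shift or a turn outside -1 to 1 is refused whole. A call with a gripper value outside its range is refused whole. The fingers move at their own pace and stop on an object; "newtons" is the grip in N (left out, the last holds). Time passes only in rows, so rows that do not move let the fingers close. It gives the time, the measured TCP pose, the force and the opening at its end, in the units of the state.
- arm.read_state(): the state, without advancing time (a new reading comes with each control period).
- arm.camera(name): name is "scene" or "top" or "wrist"; returns a dict with "image" (384x512x3 uint8, red, green, blue), "fx", "fy", "cx", "cy" (pixels), "pose" (4x4, takes a point from camera to world coordinates). Camera axes: x right, y down, z forward; pixel columns grow to the right and rows downward; lengths in m; the calibration is good to about 2 mm. A picture is of the moment at which its call begins. There is no depth.
- arm.job_done(): hands the job in, once; it reports no verdict.
Trained networks look in the newest picture that a camera, given by its name, has taken for a name from the list of things; names that differ only in an ending like _2 or _b are one class to them, and where a whole thing is asked for, a point or a joint stands for the part that bears it (a point fixed in the world has none). Each returns a list of dicts, best first, with "p" (0 to 1); they miss things now and then, are a little off and sometimes report something else, mostly with a low value. They report only what shows in the picture. A call takes as long as a camera call.
- arm.cut_out(camera, query): "pixels" (384x512 bool, what is visible of it) and "extent" ([left, top, width, height] in pixels, round what is visible of it).
The state is a dict: "clock": time; "q": joint angles; "dq": joint speeds; "joint_torque": joint torques, N m; "tool_pos": TCP position; "ee_rot": TCP orientation; "contact_force": force on the tool from outside, world axes, zero at the start; "ft_torque": the same for the moment, N m; "grip_width": opening from 0.0 (shut) to 1.0 (fully open).
Only numpy, scipy, OpenCV 4.12 (cv2) and the standard library are available. Lean on these libraries where they do the work, as an engineer would, in place of code of your own. Each camera call takes 0.05 s, during which the arm holds its last target. There are 200 camera calls.

### The job

The spokes that centre the sectioned tooth in the aluminium ring are slack: tighten (clockwise from above) the nipple with the red washer by one quarter turn, then the next one clockwise, with the blue washer, by two quarter turns. Each nipple first turns loosely through some dead play, so feel for where it bites and count from there; do not overtighten, and do the red one completely before the blue one bites. Do not touch the nipple with the white washer, do not lean on the rim, leave the models and the dish where they are, and let go at the end.

Things in the scene. Friction and masses are not known exactly. Their poses are not given: they have to be found in the camera images.
- ring: fixed stand: white base disc, 200 mm across, 8 mm high; above it a level aluminium rim with three upright nipples 120 degrees apart on an 85 mm radius. Red is on the ring's own +y side; clockwise from above follow blue, then white. Origin on the ring's axis at the work surface, z up. A sectioned ivory tooth, 32 mm across, stands in the middle, 97 mm high
- rim: that rim, 22 mm wide at mid radius 85 mm, top 55 mm above the work surface, with three coloured washers (26 mm across, 3 mm thick); same origin and axes as the ring. Not to be leaned on
- nipple_a: brass bar on an upright axis, a red washer under it: 32 mm long (own x), 10 wide, 22 high. Origin: mid-bar on axis, 80 mm above work surface, 22 above the washer. Tightens clockwise from above: loose (0.03 N m) through hidden dead play of 5 to 105 degrees, then bites: torque rises over about 5 degrees (springy stem, 5 N m/rad) to 0.4 N m (eases a little at rest) and the screw follows. Let go, the bar springs back 5 degrees, the screw stays.
- nipple_b: brass bar on an upright axis, a blue washer under it: 32 mm long (own x), 10 wide, 22 high. Origin: mid-bar on axis, 80 mm above work surface, 22 above the washer. Tightens clockwise from above: loose (0.03 N m) through hidden dead play of 5 to 105 degrees, then bites: torque rises over about 5 degrees (springy stem, 5 N m/rad) to 0.4 N m (eases a little at rest) and the screw follows. Let go, the bar springs back 5 degrees, the screw stays.
- nipple_c: brass bar on an upright axis, a white washer under it: 32 mm long (own x), 10 wide, 22 high. Origin: mid-bar on axis, 80 mm above work surface, 22 above the washer. Already right: do not touch.
- spokebead_a (a point): centre of the orange bead, 10 mm across, on the red nipple's spoke, about 50 mm from the ring's axis and 43 mm above the work surface. From the bite on, the nipple draws it outward along the spoke, 1 mm per quarter turn; dead play does not move it
- spokebead_b (a point): centre of the orange bead, 10 mm across, on the blue nipple's spoke, about 50 mm from the ring's axis and 43 mm above the work surface. From the bite on, the nipple draws it outward along the spoke, 1 mm per quarter turn; dead play does not move it
- spokebead_c (a point): centre of the orange bead, 10 mm across, on the white nipple's spoke, about 50 mm from the ring's axis and 43 mm above the work surface. From the bite on, the nipple draws it outward along the spoke, 1 mm per quarter turn; dead play does not move it
- jaw: white ceramic jaw model, a U about 65 mm wide and 25 mm high, loose; bystander; origin under it
- gum: pink plastic gum arch, a U about 65 mm wide and 19 mm high, loose; bystander; origin under it
- tonguebone: grey polymer tongue bone, a U about 60 mm wide, 26 mm high, loose; bystander; origin under it
- dish: green glass specimen dish, 84 mm across, 30 mm high, loose; bystander; origin under it

How it is judged:
By the outcome, as a careful person would: the job done as asked, in the order asked, and still so for the second after the job is handed in, with the robot touching nothing.
It also fails if it takes over 72 s, if anything falls off the work surface, if the arm or the gripper's body presses on something with over 40 N, if the wrist force passes 120 N, or if a joint passes its speed limit or range.

## Working session

There is one attempt and no reset: what is moved stays moved. The work goes in short steps, Python scripts to look and compute and a tool call to move; the robot and the scene stay as the last step left them, time stands still between calls to the robot, and variables do not carry over. Pictures are saved under pics/ and viewed, about 8 in all and at most 12, crops included, and the job is handed in when it is done.

Besides the shell and the picture viewer there is one more tool, called after "Emit:" as a command line: name --argument value ..., lists and objects as JSON in quotes. move_arm: Moves the arm, as the interface text tells. Scaled input: -1 to 1 covers 30 mm each way for a shift and 4 degrees each way for a turn. Its arguments: {"type":"object","properties":{"series":{"type":"array","items":{"type":"array","items":{"type":"array","items":{"type":"number","minimum":-1,"maximum":1}}}},"newtons":{"type":"number"}},"required":["series"]}

```bash
mkdir -p pics; cat > h.py <<'E'
import numpy as np, cv2
from cell import arm
def snap(n,f):
    c=arm.camera(n); cv2.imwrite('pics/'+f,c['image'][:,:,::-1]); return c
def ray(c,u,v,z):
    d=c['pose'][:3,:3]@np.array([(u-c['cx'])/c['fx'],(v-c['cy'])/c['fy'],1]); o=c['pose'][:3,3]
    return o+d*(z-o[2])/d[2]
def proj(c,p):
    q=c['pose'][:3,:3].T@(np.array(p)-c['pose'][:3,3]); return c['fx']*q[0]/q[2]+c['cx'],c['fy']*q[1]/q[2]+c['cy']
E
python3 - <<'E'
from h import *
print(arm.tips_ahead, arm.read_state())
for n in ('top','scene','wrist'):
    c=snap(n,n+'0.png'); print(n,c['fx'],c['pose'].round(3).tolist())
    for q in ('nipple_a','ring','jaw','gum','tonguebone','dish'):
        for d in arm.cut_out(n,q)[:4]:
            m=d['pixels']; v,u=np.nonzero(m); z=.08 if q=='nipple_a' else 0.02
            print(n,q,round(d['p'],2),d['extent'],(u.mean().round(1),v.mean().round(1)),ray(c,u.mean(),v.mean(),z).round(4))
a=cv2.imread('pics/top0.png');b=cv2.imread('pics/scene0.png')
cv2.imwrite('pics/both.png',cv2.resize(np.vstack([a,b]),(400,600)))
E
```

```text
0.008 {'clock': 0.0, 'q': array([ 5.90725431e+01,  3.05818514e+00,  9.24912801e+01,  1.66625667e-04,
        8.45688037e+01, -6.82014048e+00]), 'dq': array([-0.02923562,  0.02690118,  0.01488039,  0.06857976, -0.07176609,
       -0.12260774]), 'joint_torque': array([ 1.43127777e-04, -3.93699002e+01, -3.70168018e+01, -1.09581106e-04,
        6.93650421e-03,  2.41871589e-05]), 'tool_pos': array([0.25498671, 0.56996167, 0.23806144]), 'ee_rot': array([[-9.12781782e-01,  4.08446186e-01, -1.06337387e-03],
       [ 4.08447495e-01,  9.12780102e-01, -1.76920453e-03],
       [ 2.48001669e-04, -2.04923006e-03, -9.99997870e-01]]), 'contact_force': array([-0.93757575,  0.09228863, -0.19923635]), 'ft_torque': array([ 0.00207103,  0.00965856, -0.03453989]), 'grip_width': 1.0012152483938614}
top 486.91635842759723 [[-0.029, -0.98, 0.195, 0.307], [-1.0, 0.03, 0.002, -0.015], [-0.008, -0.195, -0.981, 1.247], [0.0, 0.0, 0.0, 1.0]]
top nipple_a 0.47 [285.4, 133.8, 10.5, 7.0] (np.float64(288.0), np.float64(137.0)) [ 0.6601 -0.1067  0.08  ]
top nipple_a 0.43 [239.2, 163.2, 3.0, 16.8] (np.float64(239.3), n
[... 1330 characters left out ...]
7.7)) [ 0.5833 -0.071   0.02  ]
scene ring 0.74 [109.7, 183.5, 28.4, 16.6] (np.float64(120.6), np.float64(194.2)) [ 0.4723 -0.297   0.02  ]
scene ring 0.54 [262.2, 183.6, 6.7, 17.4] (np.float64(266.3), np.float64(192.2)) [0.5275 0.0249 0.02  ]
scene jaw 0.7 [109.0, 183.3, 31.4, 19.6] (np.float64(121.9), np.float64(194.7)) [ 0.4747 -0.2939  0.02  ]
scene gum 0.9 [110.1, 258.8, 40.2, 26.5] (np.float64(128.8), np.float64(271.3)) [ 0.6786 -0.2722  0.02  ]
scene dish 0.98 [357.6, 145.7, 31.0, 25.5] (np.float64(370.5), np.float64(158.4)) [0.4669 0.2905 0.02  ]
wrist 325.54515061848696 [[0.409, 0.877, 0.253, 0.191], [0.913, -0.393, -0.114, 0.599], [-0.0, 0.277, -0.961, 0.373], [0.0, 0.0, 0.0, 1.0]]
```

View pics/top0.png

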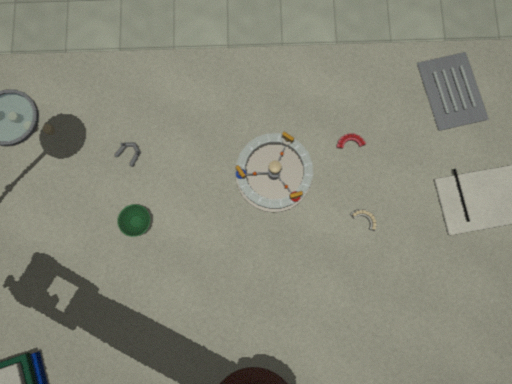

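View pics/scene0.png

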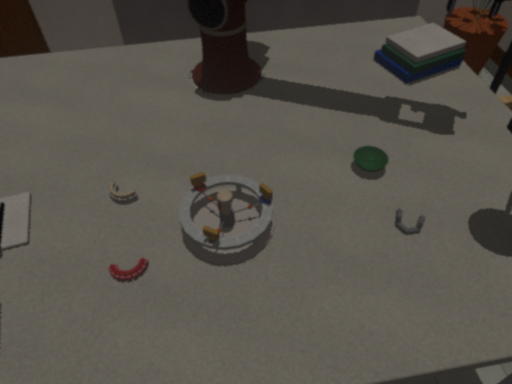

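The top view shows the ring at about (0.585, -0.07). Red is at pixel (296,196), blue at (240,172) and white at (288,136). The loose models are well clear of it. I'll move above the ring for a closer wrist view.

Emit:
move_arm --series '[[[1, 0.46, -0.89, 0, 0, 0, 0], [1, 0.46, -0.89, 0, 0, 0, 0], [1, 0.46, -0.89, 0, 0, 0, 0], [1, 0.46, -0.89, 0, 0, 0, 0], [1, 0.46, -0.89, 0, 0, 0, 0], [1, 0.46, -0.89, 0, 0, 0, 0], [1, 0.46, -0.89, 0, 0, 0, 0], [1, 0.46, -0.89, 0, 0, 0, 0], [1, 0.46, -0.89, 0, 0, 0, 0], [1, 0.46, -0.89, 0, 0, 0, 0], [1, 0.46, -0.89, 0, 0, 0, 0], [1, 0.46, -0.89, 0, 0, 0, 0], [1, 0.46, -0.89, 0, 0, 0, 0], [1, 0.46, -0.89, 0, 0, 0, 0], [1, 0.46, -0.89, 0, 0, 0, 0], [1, 0.46, -0.89, 0, 0, 0, 0], [1, 0.46, -0.89, 0, 0, 0, 0], [1, 0.46, -0.89, 0, 0, 0, 0], [1, 0.46, -0.89, 0, 0, 0, 0], [1, 0.46, -0.89, 0, 0, 0, 0]]]'

```text
clock: 3.05
tool_pos: [0.5318, 0.0353, 0.2395]
ee_rot: [[-0.913, 0.409, 0.0], [0.409, 0.913, 0.0], [-0.0, 0.0, -1.0]]
contact_force: [0.3, 0.9, -0.0]
grip_width: 1.005
```

Emit:
move_arm --series '[[[1, 0.46, -0.89, 0, 0, 0, 0], [1, 0.46, -0.89, 0, 0, 0, 0], [1, 0.46, -0.89, 0, 0, 0, 0], [1, 0.46, -0.89, 0, 0, 0, 0], [1, 0, 0, 0, 0, 0, 0], [1, 0, 0, 0, 0, 0, 0], [1, 0, 0, 0, 0, 0, 0]]]'

```text
clock: 3.75
tool_pos: [0.5862, -0.0696, 0.2392]
ee_rot: [[-0.913, 0.408, -0.0], [0.408, 0.913, 0.0], [0.0, 0.0, -1.0]]
contact_force: [-0.7, -0.3, 0.2]
grip_width: 0.999
```

```bash
python3 - <<'E'
from h import *
s=arm.read_state(); print(s['q'].round(1),s['tool_pos'],s['ft_torque'],s['contact_force'])
c=snap('wrist','w1.png'); np.savez('w1.npz',**c)
for q in ('nipple_a','spokebead_a','rim'):
    for d in arm.cut_out('wrist',q)[:4]:
        m=d['pixels']; v,u=np.nonzero(m); z={'n':.085,'s':.043,'r':.055}[q[0]]
        P=np.array([ray(c,a,b,z)[:2] for a,b in zip(u,v)]); 
        if q[0]=='r': print('rim circ', cv2.minEnclosingCircle(P.astype(np.float32)))
        w,V=np.linalg.eigh(np.cov(P.T)); print(q,round(d['p'],2),len(u),(u.mean().round(1),v.mean().round(1)),P.mean(0).round(4),'ang',np.degrees(np.arctan2(V[1,1],V[0,1])).round(1),np.sqrt(w).round(4))
cv2.imwrite('pics/w1b.png',cv2.resize(cv2.imread('pics/w1.png'),(800,600),interpolation=cv2.INTER_CUBIC))
E
```

```text
[-14.   -1.6  97.1   0.   84.5 -79.9] [ 0.5861566  -0.0696384   0.23920683] [ 0.01689203 -0.03286463  0.02826085] [-0.65403013 -0.25916902  0.19359851]
nipple_a 0.95 522 (np.float64(178.1), np.float64(125.2)) [ 0.5133 -0.1181] ang 102.2 [0.0032 0.0099]
nipple_a 0.93 590 (np.float64(260.1), np.float64(255.5)) [ 0.6565 -0.1043] ang 50.9 [0.0057 0.0089]
nipple_a 0.88 536 (np.float64(344.6), np.float64(127.1)) [0.574  0.0137] ang -147.5 [0.0033 0.0101]
spokebead_a 0.63 58 (np.float64(304.6), np.float64(140.6)) [ 0.5777 -0.0199] ang 109.1 [0.0021 0.0022]
spokebead_a 0.47 73 (np.float64(218.7), np.float64(140.0)) [ 0.5416 -0.0988] ang 53.5 [0.0024 0.0025]
spokebead_a 0.44 68 (np.float64(260.8), np.float64(210.2)) [ 0.6275 -0.0908] ang 161.3 [0.0025 0.0027]
rim circ ((0.5820096731185913, -0.0696733370423317), 0.0976274237036705)
rim 0.96 11660 (np.float64(261.0), np.float64(157.7)) [ 0.5765 -0.0676] ang 155.4 [0.0591 0.0602]
```

View pics/w1b.png

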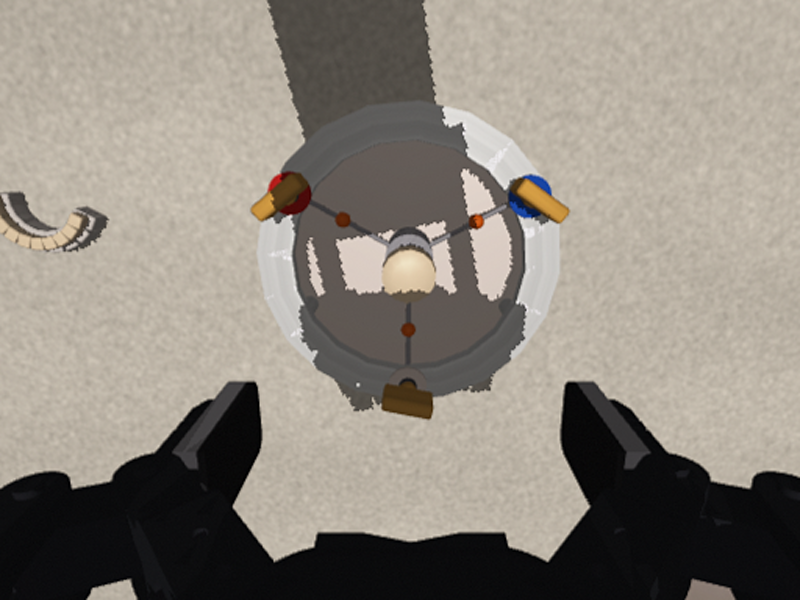

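Red is at left, px (290,193), blue at right (532,197) and white at the bottom (407,388), which agrees with the network. Next I'll go above the red nipple with the jaws turned across its bar.

Emit:
move_arm --series '[[[0.6, -0.176, -0.116, -0.26, 0, 0, -0.96], [0.6, -0.176, -0.116, -0.26, 0, 0, -0.96], [0.6, -0.176, -0.116, -0.26, 0, 0, -0.96], [0.6, -0.176, -0.116, -0.26, 0, 0, -0.96], [0.6, -0.176, -0.116, -0.26, 0, 0, -0.96], [0.6, -0.176, -0.116, -0.26, 0, 0, -0.96], [0.6, -0.176, -0.116, -0.26, 0, 0, -0.96], [0.6, -0.176, -0.116, -0.26, 0, 0, -0.96], [0.6, -0.176, -0.116, -0.26, 0, 0, -0.96], [0.6, -0.176, -0.116, -0.26, 0, 0, -0.96], [0.6, -0.176, -0.116, -0.26, 0, 0, -0.96], [0.6, -0.176, -0.116, -0.26, 0, 0, -0.96], [0.6, -0.176, -0.116, -0.26, 0, 0, -0.96], [0.6, -0.176, -0.116, -0.26, 0, 0, -0.96], [0.6, 0, 0, 0, 0, 0, 0], [0.6, 0, 0, 0, 0, 0, 0], [0.6, 0, 0, 0, 0, 0, 0]]]'

```text
clock: 5.65
tool_pos: [0.5131, -0.1189, 0.1309]
ee_rot: [[-0.211, 0.977, 0.001], [0.977, 0.211, -0.0], [-0.001, 0.001, -1.0]]
contact_force: [0.4, 0.1, -0.1]
grip_width: 0.597
```

```bash
cat >> h.py <<'E'
def look(f,zn=.091):
    s=arm.read_state(); print('t',s['clock'],'q',s['q'].round(1),'p',s['tool_pos'].round(4),'tau',s['ft_torque'].round(3),'F',s['contact_force'].round(1),'g',round(s['grip_width'],3))
    R=s['ee_rot']; print('yaw y',np.degrees(np.arctan2(R[1,1],R[0,1])).round(2))
    c=snap('wrist',f+'.png'); np.savez(f+'.npz',**c)
    cv2.imwrite('pics/'+f+'b.png',cv2.resize(c['image'][:,:,::-1],(800,600),interpolation=cv2.INTER_CUBIC))
    for q in ('nipple_a','spokebead_a'):
        for d in arm.cut_out('wrist',q)[:3]:
            m=d['pixels'].astype(np.uint8); v,u=np.nonzero(m); z=zn if q[0]=='n' else .043
            P=np.array([ray(c,a,b,z)[:2] for a,b in zip(u,v)])
            (x,y),(w,h),a=cv2.minAreaRect((P*1e3).astype(np.float32))
            print(q,round(d['p'],2),len(u),(u.mean().round(2),v.mean().round(2)),P.mean(0).round(4),'rect',round(x,1),round(y,1),round(w,1),round(h,1),round(a,1))
E
python3 -c "
from h import *
look('w2')"
```

```text
t 5.65 q [-21.1  -5.2 111.2   0.   73.9 -33.4] p [ 0.5131 -0.1189  0.1309] tau [ 0.03   0.024 -0.011] F [ 0.4  0.1 -0.1] g 0.597
yaw y 12.21
nipple_a 0.94 917 (np.float64(424.01), np.float64(8.69)) [0.5649 0.0055] rect 568.2 7.8 30.7 10.1 26.8
nipple_a 0.87 996 (np.float64(263.37), np.float64(217.55)) [ 0.5124 -0.1149] rect 512.4 -115.2 9.8 35.9 14.1
nipple_a 0.72 1732 (np.float64(491.51), np.float64(245.04)) [ 0.6462 -0.1035] rect 644.8 -105.5 26.4 32.9 24.2
spokebead_a 0.64 144 (np.float64(308.6), np.float64(179.93)) [ 0.5415 -0.0984] rect 541.4 -98.4 9.2 8.7 12.2
spokebead_a 0.61 212 (np.float64(393.57), np.float64(76.26)) [ 0.5778 -0.0202] rect 577.8 -20.4 10.0 9.1 12.2
spokebead_a 0.52 185 (np.float64(428.49), np.float64(194.31)) [ 0.6275 -0.0906] rect 627.5 -90.8 9.6 11.1 60.1
```

View pics/w2b.png

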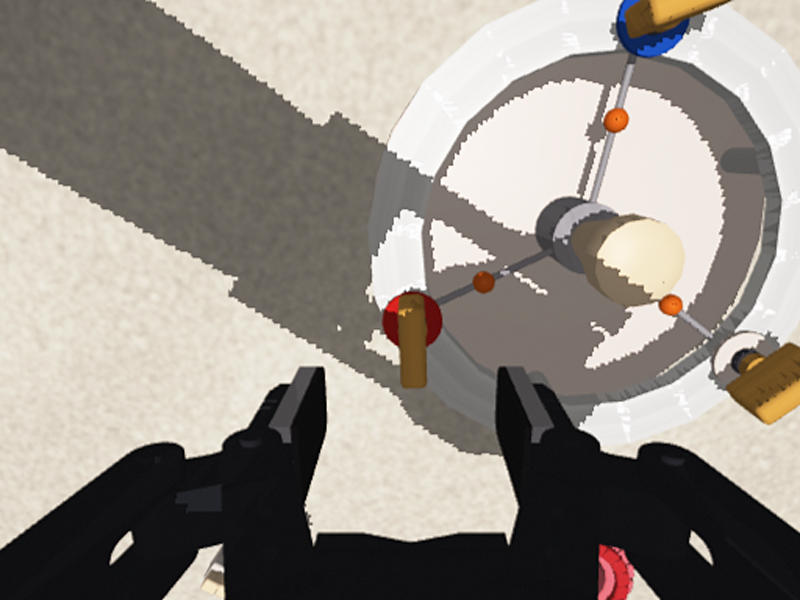

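The red bar runs from px (412,298) to (413,387), midway between the fingers at about 411. The TCP is within 1 mm of the nipple axis by the ring fit, so I'll descend and grip.

Emit:
move_arm --series '[[[0.6, 0, 0, -0.5, 0, 0, 0.15], [0.6, 0, 0, -0.5, 0, 0, 0.15], [0.6, 0, 0, -0.5, 0, 0, 0.1], [0.6, 0, 0, -0.3, 0, 0, 0], [0.6, 0, 0, 0, 0, 0, 0], [0, 0, 0, 0, 0, 0, 0], [0, 0, 0, 0, 0, 0, 0], [0, 0, 0, 0, 0, 0, 0], [0, 0, 0, 0, 0, 0, 0], [0, 0, 0, 0, 0, 0, 0], [0, 0, 0, 0, 0, 0, 0], [0, 0, 0, 0, 0, 0, 0]]]' --newtons 60

```text
clock: 7.0
tool_pos: [0.5137, -0.1193, 0.0772]
ee_rot: [[-0.237, 0.971, 0.003], [0.971, 0.237, -0.001], [-0.001, 0.002, -1.0]]
contact_force: [3.2, 0.3, 4.1]
grip_width: 0.104
```

```bash
cat > r.py <<'E'
from h import *
s=arm.read_state();R=s['ee_rot']
print('t',round(s['clock'],2),'yaw',np.degrees(np.arctan2(R[1,1],R[0,1])).round(2),'q6',s['q'][5].round(1),'tau',s['ft_torque'].round(3),'F',s['contact_force'].round(1),'p',s['tool_pos'].round(4),'g',round(s['grip_width'],3))
E
python3 r.py
```

```text
t 7.0 yaw 13.73 q6 -34.9 tau [ 0.182 -0.553 -0.014] F [3.2 0.3 4.1] p [ 0.5137 -0.1193  0.0772] g 0.104
```

Emit:
move_arm --series '[[[0, 0, 0, 0, 0, 0, -0.625], [0, 0, 0, 0, 0, 0, -0.625], [0, 0, 0, 0, 0, 0, 0]]]'

```text
clock: 7.3
tool_pos: [0.5136, -0.1193, 0.0772]
ee_rot: [[-0.152, 0.988, 0.003], [0.988, 0.152, -0.0], [-0.001, 0.002, -1.0]]
contact_force: [3.9, 1.2, 5.0]
grip_width: 0.098
```

```bash
python3 r.py
```

```text
t 7.3 yaw 8.73 q6 -29.9 tau [ 0.146 -0.57   0.014] F [3.9 1.2 5. ] p [ 0.5136 -0.1193  0.0772] g 0.098
```

Emit:
move_arm --series '[[[0, 0, 0, 0, 0, 0, -0.625], [0, 0, 0, 0, 0, 0, -0.625], [0, 0, 0, 0, 0, 0, 0]]]'

```text
clock: 7.6
tool_pos: [0.5136, -0.1193, 0.0772]
ee_rot: [[-0.065, 0.998, 0.002], [0.998, 0.065, -0.001], [-0.001, 0.002, -1.0]]
contact_force: [3.7, 1.2, 4.6]
grip_width: 0.1
```

```bash
python3 r.py
```

```text
t 7.6 yaw 3.75 q6 -24.9 tau [ 0.212 -0.553 -0.019] F [3.7 1.2 4.6] p [ 0.5136 -0.1193  0.0772] g 0.1
```

Emit:
move_arm --series '[[[0, 0, 0, 0, 0, 0, -0.625], [0, 0, 0, 0, 0, 0, -0.625], [0, 0, 0, 0, 0, 0, 0]]]'

```text
clock: 7.9
tool_pos: [0.5135, -0.1193, 0.0772]
ee_rot: [[0.022, 1.0, 0.002], [1.0, -0.022, -0.0], [-0.0, 0.002, -1.0]]
contact_force: [3.2, 1.1, 4.6]
grip_width: 0.105
```

```bash
python3 r.py
```

```text
t 7.9 yaw -1.26 q6 -19.9 tau [ 0.167 -0.48   0.03 ] F [3.2 1.1 4.6] p [ 0.5135 -0.1193  0.0772] g 0.105
```

Emit:
move_arm --series '[[[0, 0, 0, 0, 0, 0, -0.625], [0, 0, 0, 0, 0, 0, -0.625], [0, 0, 0, 0, 0, 0, 0]]]'

```text
clock: 8.2
tool_pos: [0.5135, -0.1193, 0.0771]
ee_rot: [[0.109, 0.994, 0.002], [0.994, -0.109, -0.0], [-0.0, 0.002, -1.0]]
contact_force: [2.9, 1.5, 5.7]
grip_width: 0.102
```

```bash
python3 r.py
```

```text
t 8.2 yaw -6.25 q6 -14.9 tau [ 0.169 -0.535 -0.033] F [2.9 1.5 5.7] p [ 0.5135 -0.1193  0.0771] g 0.102
```

Emit:
move_arm --series '[[[0, 0, 0, 0, 0, 0, -0.625], [0, 0, 0, 0, 0, 0, -0.625], [0, 0, 0, 0, 0, 0, 0]]]'

```text
clock: 8.5
tool_pos: [0.5135, -0.1193, 0.0772]
ee_rot: [[0.195, 0.981, 0.002], [0.981, -0.195, -0.0], [-0.0, 0.002, -1.0]]
contact_force: [2.2, 1.8, 4.4]
grip_width: 0.103
```

```bash
python3 r.py
```

```text
t 8.5 yaw -11.26 q6 -9.9 tau [ 0.234 -0.48   0.02 ] F [2.2 1.8 4.4] p [ 0.5135 -0.1193  0.0772] g 0.103
```

Emit:
move_arm --series '[[[0, 0, 0, 0, 0, 0, -0.625], [0, 0, 0, 0, 0, 0, -0.625], [0, 0, 0, 0, 0, 0, 0]]]'

```text
clock: 8.8
tool_pos: [0.5134, -0.1192, 0.0771]
ee_rot: [[0.28, 0.96, 0.002], [0.96, -0.28, -0.0], [0.0, 0.002, -1.0]]
contact_force: [2.3, 1.5, 6.1]
grip_width: 0.099
```

```bash
python3 r.py
```

```text
t 8.8 yaw -16.25 q6 -4.9 tau [ 0.243 -0.387 -0.039] F [2.3 1.5 6.1] p [ 0.5134 -0.1192  0.0771] g 0.099
```

Emit:
move_arm --series '[[[0, 0, 0, 0, 0, 0, -0.625], [0, 0, 0, 0, 0, 0, -0.625], [0, 0, 0, 0, 0, 0, 0]]]'

```text
clock: 9.1
tool_pos: [0.5134, -0.1192, 0.0771]
ee_rot: [[0.362, 0.932, 0.002], [0.932, -0.362, -0.0], [0.0, 0.002, -1.0]]
contact_force: [2.4, 2.2, 5.7]
grip_width: 0.108
```

```bash
python3 r.py
```

```text
t 9.1 yaw -21.25 q6 0.1 tau [ 0.284 -0.439 -0.054] F [2.4 2.2 5.7] p [ 0.5134 -0.1192  0.0771] g 0.108
```

Emit:
move_arm --series '[[[0, 0, 0, 0, 0, 0, -0.625], [0, 0, 0, 0, 0, 0, -0.625], [0, 0, 0, 0, 0, 0, 0]]]'

```text
clock: 9.4
tool_pos: [0.5134, -0.1192, 0.0771]
ee_rot: [[0.442, 0.897, 0.002], [0.897, -0.442, -0.0], [0.0, 0.002, -1.0]]
contact_force: [1.5, 1.3, 6.1]
grip_width: 0.096
```

```bash
python3 r.py
```

```text
t 9.4 yaw -26.25 q6 5.1 tau [ 0.237 -0.352  0.015] F [1.5 1.3 6.1] p [ 0.5134 -0.1192  0.0771] g 0.096
```

Emit:
move_arm --series '[[[0, 0, 0, 0, 0, 0, -0.625], [0, 0, 0, 0, 0, 0, -0.625], [0, 0, 0, 0, 0, 0, 0]]]'

```text
clock: 9.7
tool_pos: [0.5133, -0.1192, 0.0771]
ee_rot: [[0.518, 0.855, 0.002], [0.855, -0.518, -0.0], [0.0, 0.002, -1.0]]
contact_force: [2.6, 1.7, 7.0]
grip_width: 0.103
```

```bash
python3 r.py
```

```text
t 9.7 yaw -31.21 q6 10.0 tau [ 0.258 -0.387  0.255] F [2.6 1.7 7. ] p [ 0.5133 -0.1192  0.0771] g 0.103
```

Emit:
move_arm --series '[[[0, 0, 0, 0, 0, 0, -0.625], [0, 0, 0, 0, 0, 0, -0.625], [0, 0, 0, 0, 0, 0, 0]]]'

```text
clock: 10.0
tool_pos: [0.5133, -0.1191, 0.0771]
ee_rot: [[0.59, 0.807, 0.001], [0.807, -0.59, -0.0], [0.0, 0.001, -1.0]]
contact_force: [2.5, 0.6, 6.2]
grip_width: 0.101
```

```bash
python3 r.py
```

```text
t 10.0 yaw -36.18 q6 15.0 tau [ 0.327 -0.315  0.337] F [2.5 0.6 6.2] p [ 0.5133 -0.1191  0.0771] g 0.101
```

Emit:
move_arm --series '[[[0, 0, 0, 0, 0, 0, -0.625], [0, 0, 0, 0, 0, 0, -0.625], [0, 0, 0, 0, 0, 0, 0]]]'

```text
clock: 10.3
tool_pos: [0.5132, -0.1191, 0.0771]
ee_rot: [[0.659, 0.753, 0.001], [0.753, -0.659, -0.0], [0.001, 0.001, -1.0]]
contact_force: [2.7, 1.7, 6.3]
grip_width: 0.105
```

```bash
python3 r.py
```

```text
t 10.3 yaw -41.19 q6 20.0 tau [ 0.339 -0.31   0.312] F [2.7 1.7 6.3] p [ 0.5132 -0.1191  0.0771] g 0.105
```

Emit:
move_arm --series '[[[0, 0, 0, 0, 0, 0, -0.625], [0, 0, 0, 0, 0, 0, -0.625], [0, 0, 0, 0, 0, 0, 0]]]'

```text
clock: 10.6
tool_pos: [0.5132, -0.1191, 0.0771]
ee_rot: [[0.722, 0.692, 0.001], [0.692, -0.722, -0.0], [0.001, 0.001, -1.0]]
contact_force: [2.1, 2.1, 5.9]
grip_width: 0.101
```

```bash
python3 r.py
```

```text
t 10.6 yaw -46.19 q6 25.0 tau [ 0.35  -0.334  0.317] F [2.1 2.1 5.9] p [ 0.5132 -0.1191  0.0771] g 0.101
```

Emit:
move_arm --series '[[[0, 0, 0, 0, 0, 0, -0.625], [0, 0, 0, 0, 0, 0, -0.625], [0, 0, 0, 0, 0, 0, 0]]]'

```text
clock: 10.9
tool_pos: [0.5132, -0.119, 0.0771]
ee_rot: [[0.779, 0.627, 0.001], [0.627, -0.779, -0.0], [0.001, 0.001, -1.0]]
contact_force: [1.3, 1.8, 5.2]
grip_width: 0.103
```

```bash
python3 r.py
```

```text
t 10.9 yaw -51.19 q6 30.0 tau [ 0.336 -0.335  0.385] F [1.3 1.8 5.2] p [ 0.5132 -0.119   0.0771] g 0.103
```

Emit:
move_arm --series '[[[0, 0, 0, 0, 0, 0, -0.625], [0, 0, 0, 0, 0, 0, -0.625], [0, 0, 0, 0, 0, 0, 0]]]'

```text
clock: 11.2
tool_pos: [0.5132, -0.119, 0.0771]
ee_rot: [[0.831, 0.556, 0.001], [0.556, -0.831, -0.0], [0.001, 0.001, -1.0]]
contact_force: [2.2, 1.9, 6.3]
grip_width: 0.106
```

```bash
python3 r.py
```

```text
t 11.2 yaw -56.19 q6 35.0 tau [ 0.364 -0.31   0.366] F [2.2 1.9 6.3] p [ 0.5132 -0.119   0.0771] g 0.106
```

The red nipple bites at yaw ≈ -28.2 (0.255 N m at -31.2, loose at -26.2). The target under load is -28.2 - 4.6 - 90 = -122.8, which is 66.6° further.

Emit:
move_arm --series '[[[0, 0, 0, 0, 0, 0, -0.98], [0, 0, 0, 0, 0, 0, -0.98], [0, 0, 0, 0, 0, 0, -0.98], [0, 0, 0, 0, 0, 0, -0.98], [0, 0, 0, 0, 0, 0, -0.98], [0, 0, 0, 0, 0, 0, -0.98], [0, 0, 0, 0, 0, 0, -0.98], [0, 0, 0, 0, 0, 0, -0.98], [0, 0, 0, 0, 0, 0, -0.98], [0, 0, 0, 0, 0, 0, -0.98], [0, 0, 0, 0, 0, 0, -0.98], [0, 0, 0, 0, 0, 0, -0.98], [0, 0, 0, 0, 0, 0, -0.98], [0, 0, 0, 0, 0, 0, -0.98], [0, 0, 0, 0, 0, 0, -0.98], [0, 0, 0, 0, 0, 0, -0.98], [0, 0, 0, 0, 0, 0, -0.97], [0, 0, 0, 0, 0, 0, 0], [0, 0, 0, 0, 0, 0, 0]]]'

```text
clock: 13.1
tool_pos: [0.5132, -0.1185, 0.0771]
ee_rot: [[0.841, -0.541, 0.001], [-0.541, -0.841, 0.001], [0.0, -0.002, -1.0]]
contact_force: [2.2, 2.7, 7.4]
grip_width: 0.099
```

```bash
python3 r.py
```

```text
t 13.1 yaw -122.76 q6 101.6 tau [ 0.624 -0.34   0.273] F [2.2 2.7 7.4] p [ 0.5132 -0.1185  0.0771] g 0.099
```

Emit:
move_arm --series '[[[0, 0, 0, 0, 0, 0, 0.57], [0, 0, 0, 0, 0, 0, 0.57], [0, 0, 0, 0, 0, 0, 0], [0.6, 0, 0, 0, 0, 0, 0], [0.6, 0, 0, 0, 0, 0, 0], [0.6, 0, 0, 0, 0, 0, 0], [0.6, 0, 0, 0, 0, 0, 0], [0.6, 0, 0, 0.5, 0, 0, 0], [0.6, 0, 0, 0.5, 0, 0, 0], [0.6, 0, 0, 0.8, 0, 0, 0], [0.6, 0, 0, 0, 0, 0, 0], [0.6, 0, 0, 0, 0, 0, 0]]]'

```text
clock: 14.3
tool_pos: [0.5135, -0.1194, 0.1319]
ee_rot: [[0.88, -0.474, 0.003], [-0.474, -0.88, -0.001], [0.003, -0.0, -1.0]]
contact_force: [-0.8, -0.0, -0.2]
grip_width: 0.599
```

```bash
python3 -c "
from h import *
look('w3')"
```

```text
t 14.3 q [-21.2  -5.3 111.2  -0.   73.9  97.1] p [ 0.5135 -0.1194  0.1319] tau [-0.042 -0.008 -0.019] F [-0.8 -0.  -0.2] g 0.599
yaw y -118.31
nipple_a 0.89 1002 (np.float64(261.18), np.float64(217.01)) [ 0.5175 -0.1209] rect 517.2 -120.9 9.7 36.5 61.2
nipple_a 0.69 1902 (np.float64(26.8), np.float64(230.69)) [0.5746 0.0024] rect 573.2 1.9 32.9 27.5 49.2
nipple_a 0.64 412 (np.float64(116.47), np.float64(3.93)) [ 0.6464 -0.1116] rect 647.2 -108.8 26.8 4.7 61.7
spokebead_a 0.63 160 (np.float64(96.06), np.float64(184.82)) [ 0.5789 -0.0209] rect 578.7 -20.8 9.5 9.8 11.5
spokebead_a 0.57 126 (np.float64(218.33), np.float64(178.36)) [ 0.5418 -0.0995] rect 541.8 -99.3 8.5 8.0 61.7
spokebead_a 0.49 209 (np.float64(139.13), np.float64(69.25)) [ 0.6283 -0.0913] rect 628.2 -91.4 9.8 9.3 15.3
```

View pics/w3b.png

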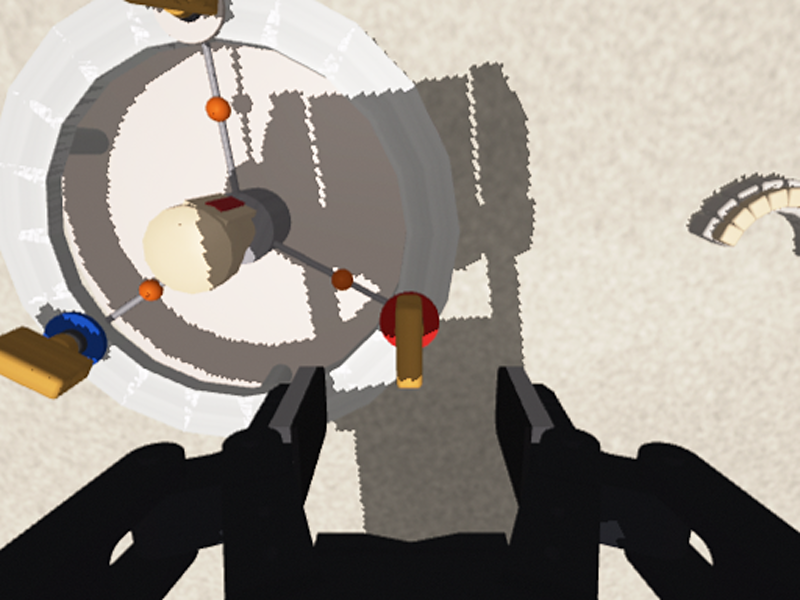

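Red is done: the bar now stands 90° past its bite (axis 151°) and its bead moved outward about 0.8 mm relative to the other two. Next I'll go to blue, unwinding the wrist counterclockwise in the air.

Emit:
move_arm --series '[[[0.6, 0.102, 0.224, 0, 0, 0, 0.97], [0.6, 0.102, 0.224, 0, 0, 0, 0.97], [0.6, 0.102, 0.224, 0, 0, 0, 0.97], [0.6, 0.102, 0.224, 0, 0, 0, 0.97], [0.6, 0.102, 0.224, 0, 0, 0, 0.97], [0.6, 0.102, 0.224, 0, 0, 0, 0.97], [0.6, 0.102, 0.224, 0, 0, 0, 0.97], [0.6, 0.102, 0.224, 0, 0, 0, 0.97], [0.6, 0.102, 0.224, 0, 0, 0, 0.97], [0.6, 0.102, 0.224, 0, 0, 0, 0.97], [0.6, 0.102, 0.224, 0, 0, 0, 0.97], [0.6, 0.102, 0.224, 0, 0, 0, 0.97], [0.6, 0.102, 0.224, 0, 0, 0, 0.97], [0.6, 0.102, 0.224, 0, 0, 0, 0.97], [0.6, 0.102, 0.224, 0, 0, 0, 0.97], [0.6, 0.102, 0.224, 0, 0, 0, 0.97], [0.6, 0.102, 0.224, 0, 0, 0, 0.97], [0.6, 0.102, 0.224, 0, 0, 0, 0.97], [0.6, 0.102, 0.224, 0, 0, 0, 0.97], [0.6, 0.102, 0.224, 0, 0, 0, 0.97]]]'

```text
clock: 16.45
tool_pos: [0.5731, 0.0157, 0.1287]
ee_rot: [[0.65, 0.76, -0.002], [0.76, -0.65, 0.0], [-0.001, -0.002, -1.0]]
contact_force: [-0.1, 0.1, -1.1]
grip_width: 0.6
```

Emit:
move_arm --series '[[[0.6, 0, 0, 0, 0, 0, 0.97], [0.6, 0, 0, 0, 0, 0, 0.97], [0.6, 0, 0, 0, 0, 0, 0.97], [0.6, 0, 0, 0, 0, 0, 0.97], [0.6, 0, 0, 0, 0, 0, 0.97], [0.6, 0, 0, 0, 0, 0, 0.97], [0.6, 0, 0, 0, 0, 0, 0.97], [0.6, 0, 0, 0, 0, 0, 0.97], [0.6, 0, 0, 0, 0, 0, 0.97], [0.6, 0, 0, 0, 0, 0, 0.97], [0.6, 0, 0, 0, 0, 0, 0.97], [0.6, 0, 0, 0, 0, 0, 0.97], [0.6, 0, 0, 0, 0, 0, 0.97], [0.6, 0, 0, 0, 0, 0, 0.97], [0.6, 0, 0, 0, 0, 0, 0.97], [0.6, 0, 0, 0, 0, 0, 0.97], [0.6, 0, 0, 0, 0, 0, 0.97], [0.6, 0, 0, 0, 0, 0, 0.97], [0.6, 0, 0, 0, 0, 0, 0.97], [0.6, 0, 0, 0, 0, 0, 0.97]]]'

```text
clock: 18.45
tool_pos: [0.573, 0.0154, 0.1287]
ee_rot: [[-0.603, 0.798, -0.002], [0.798, 0.603, 0.0], [0.002, -0.002, -1.0]]
contact_force: [-0.2, -0.5, 0.5]
grip_width: 0.597
```

Emit:
move_arm --series '[[[0.6, 0, 0, 0, 0, 0, 0.97], [0.6, 0, 0, 0, 0, 0, 0.97], [0.6, 0, 0, 0, 0, 0, 0.97], [0.6, 0, 0, 0, 0, 0, 0.97], [0.6, 0, 0, 0, 0, 0, 0.97], [0.6, 0, 0, 0, 0, 0, 0.97], [0.6, 0, 0, 0, 0, 0, 0.97], [0.6, 0, 0, 0, 0, 0, 0.97], [0.6, 0, 0, 0, 0, 0, 0.97], [0.6, 0, 0, 0, 0, 0, 0.97], [0.6, 0, 0, 0, 0, 0, 0.97], [0.6, 0, 0, 0, 0, 0, 0.97], [0.6, 0, 0, 0, 0, 0, 0.97], [0.6, 0, 0, 0, 0, 0, 0.97], [0.6, 0, 0, 0, 0, 0, 0.97], [0.6, 0, 0, 0, 0, 0, 0.97], [0.6, 0, 0, 0, 0, 0, 0.97], [0.6, 0, 0, 0, 0, 0, 0.97], [0.6, 0, 0, 0, 0, 0, 0.97], [0.6, 0, 0, 0, 0, 0, 0.97]]]'

```text
clock: 20.45
tool_pos: [0.573, 0.0154, 0.1287]
ee_rot: [[-0.909, -0.417, -0.002], [-0.417, 0.909, 0.0], [0.002, 0.001, -1.0]]
contact_force: [0.7, 0.8, 0.1]
grip_width: 0.602
```

Emit:
move_arm --series '[[[0.6, 0, 0, 0, 0, 0, 0.97], [0.6, 0, 0, 0, 0, 0, 0.97], [0.6, 0, 0, 0, 0, 0, 0], [0.6, 0, 0, 0, 0, 0, 0], [0.6, 0, 0, 0, 0, 0, 0]]]'

```text
clock: 20.95
tool_pos: [0.5735, 0.0153, 0.1296]
ee_rot: [[-0.846, -0.533, -0.001], [-0.533, 0.846, 0.0], [0.001, 0.001, -1.0]]
contact_force: [-0.3, 0.0, 0.4]
grip_width: 0.602
```

```bash
python3 -c "
from h import *
look('w4')"
```

```text
t 20.95 q [  -5.9    1.4  104.9   -0.    73.7 -128.1] p [0.5735 0.0153 0.1296] tau [ 0.016  0.066 -0.003] F [-0.3  0.   0.4] g 0.602
yaw y 122.19
nipple_a 0.91 2132 (np.float64(22.02), np.float64(232.81)) [ 0.6504 -0.0992] rect 649.6 -98.6 31.7 31.5 53.3
nipple_a 0.86 773 (np.float64(93.2), np.float64(6.44)) [ 0.5216 -0.1123] rect 522.4 -111.5 7.7 28.4 32.2
nipple_a 0.73 972 (np.float64(260.05), np.float64(222.28)) [0.5724 0.0128] rect 572.3 12.7 35.8 10.1 32.5
spokebead_a 0.74 175 (np.float64(93.07), np.float64(185.77)) [ 0.6277 -0.0912] rect 627.5 -91.2 9.4 10.7 32.2
spokebead_a 0.67 209 (np.float64(137.6), np.float64(68.31)) [ 0.5412 -0.099 ] rect 541.4 -99.0 9.3 9.5 26.5
spokebead_a 0.47 150 (np.float64(216.36), np.float64(179.16)) [ 0.5775 -0.0204] rect 577.4 -20.4 8.4 9.8 76.7
```

View pics/w4b.png

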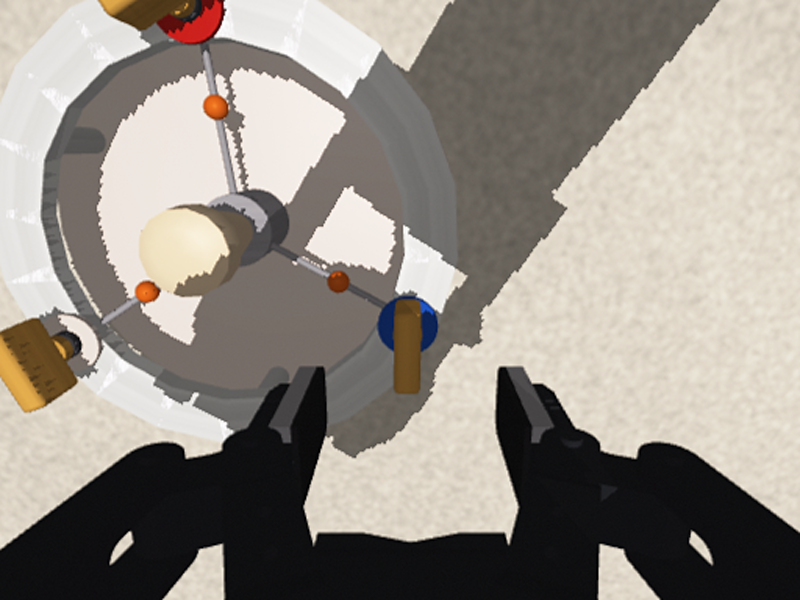

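The blue bar is at px (407,300–392), with its axis at 32.5° matching the jaws. I'll shift about 1 mm, descend and grip.

Emit:
move_arm --series '[[[0.6, 0.04, -0.013, -0.5, 0, 0, 0], [0.6, 0, 0, -0.5, 0, 0, 0], [0.6, 0, 0, -0.5, 0, 0, 0], [0.6, 0, 0, -0.25, 0, 0, 0], [0.6, 0, 0, 0, 0, 0, 0], [0, 0, 0, 0, 0, 0, 0], [0, 0, 0, 0, 0, 0, 0], [0, 0, 0, 0, 0, 0, 0], [0, 0, 0, 0, 0, 0, 0], [0, 0, 0, 0, 0, 0, 0], [0, 0, 0, 0, 0, 0, 0], [0, 0, 0, 0, 0, 0, 0]]]' --newtons 60

```text
clock: 22.3
tool_pos: [0.5756, 0.015, 0.0786]
ee_rot: [[-0.846, -0.534, 0.001], [-0.534, 0.846, -0.0], [-0.001, -0.001, -1.0]]
contact_force: [-1.4, 1.1, 5.4]
grip_width: 0.1
```

```bash
python3 r.py
```

```text
t 22.3 yaw 122.25 q6 -128.2 tau [ 0.09   0.189 -0.019] F [-1.4  1.1  5.4] p [0.5756 0.015  0.0786] g 0.1
```

Emit:
move_arm --series '[[[0, 0, 0, 0, 0, 0, -0.625], [0, 0, 0, 0, 0, 0, -0.625], [0, 0, 0, 0, 0, 0, 0]]]'

```text
clock: 22.6
tool_pos: [0.5756, 0.015, 0.0786]
ee_rot: [[-0.889, -0.457, 0.001], [-0.457, 0.889, -0.0], [-0.001, -0.001, -1.0]]
contact_force: [-1.5, -0.2, 6.4]
grip_width: 0.102
```

```bash
python3 r.py
```

```text
t 22.6 yaw 117.21 q6 -123.1 tau [ 0.148  0.262 -0.017] F [-1.5 -0.2  6.4] p [0.5756 0.015  0.0786] g 0.102
```

Emit:
move_arm --series '[[[0, 0, 0, 0, 0, 0, -0.625], [0, 0, 0, 0, 0, 0, -0.625], [0, 0, 0, 0, 0, 0, 0]]]'

```text
clock: 22.9
tool_pos: [0.5756, 0.015, 0.0786]
ee_rot: [[-0.926, -0.378, 0.001], [-0.378, 0.926, -0.0], [-0.001, -0.001, -1.0]]
contact_force: [-1.7, 0.6, 5.4]
grip_width: 0.106
```

```bash
python3 r.py
```

```text
t 22.9 yaw 112.21 q6 -118.1 tau [ 0.153  0.253 -0.003] F [-1.7  0.6  5.4] p [0.5756 0.015  0.0786] g 0.106
```

Emit:
move_arm --series '[[[0, 0, 0, 0, 0, 0, -0.625], [0, 0, 0, 0, 0, 0, -0.625], [0, 0, 0, 0, 0, 0, 0]]]'

```text
clock: 23.2
tool_pos: [0.5756, 0.015, 0.0786]
ee_rot: [[-0.955, -0.296, 0.001], [-0.296, 0.955, -0.0], [-0.001, -0.0, -1.0]]
contact_force: [-1.5, 0.1, 5.8]
grip_width: 0.099
```

```bash
python3 r.py
```

```text
t 23.2 yaw 107.21 q6 -113.1 tau [ 0.086  0.238 -0.028] F [-1.5  0.1  5.8] p [0.5756 0.015  0.0786] g 0.099
```

Emit:
move_arm --series '[[[0, 0, 0, 0, 0, 0, -0.625], [0, 0, 0, 0, 0, 0, -0.625], [0, 0, 0, 0, 0, 0, 0]]]'

```text
clock: 23.5
tool_pos: [0.5756, 0.0149, 0.0786]
ee_rot: [[-0.977, -0.211, 0.001], [-0.211, 0.977, -0.0], [-0.001, -0.0, -1.0]]
contact_force: [-0.9, 0.7, 6.0]
grip_width: 0.103
```

```bash
python3 r.py
```

```text
t 23.5 yaw 102.21 q6 -108.1 tau [ 0.134  0.206 -0.063] F [-0.9  0.7  6. ] p [0.5756 0.0149 0.0786] g 0.103
```

Emit:
move_arm --series '[[[0, 0, 0, 0, 0, 0, -0.625], [0, 0, 0, 0, 0, 0, -0.625], [0, 0, 0, 0, 0, 0, 0]]]'

```text
clock: 23.8
tool_pos: [0.5756, 0.0149, 0.0786]
ee_rot: [[-0.992, -0.126, 0.001], [-0.126, 0.992, -0.0], [-0.001, -0.0, -1.0]]
contact_force: [-1.5, 1.6, 6.3]
grip_width: 0.101
```

```bash
python3 r.py
```

```text
t 23.8 yaw 97.21 q6 -103.1 tau [ 0.086  0.211 -0.045] F [-1.5  1.6  6.3] p [0.5756 0.0149 0.0786] g 0.101
```

Emit:
move_arm --series '[[[0, 0, 0, 0, 0, 0, -0.625], [0, 0, 0, 0, 0, 0, -0.625], [0, 0, 0, 0, 0, 0, 0]]]'

```text
clock: 24.1
tool_pos: [0.5756, 0.0149, 0.0786]
ee_rot: [[-0.999, -0.039, 0.001], [-0.039, 0.999, -0.0], [-0.001, -0.0, -1.0]]
contact_force: [-0.9, 0.6, 6.0]
grip_width: 0.101
```

```bash
python3 r.py
```

```text
t 24.1 yaw 92.21 q6 -98.1 tau [ 0.084  0.185 -0.023] F [-0.9  0.6  6. ] p [0.5756 0.0149 0.0786] g 0.101
```

Emit:
move_arm --series '[[[0, 0, 0, 0, 0, 0, -0.625], [0, 0, 0, 0, 0, 0, -0.625], [0, 0, 0, 0, 0, 0, 0]]]'

```text
clock: 24.4
tool_pos: [0.5756, 0.0149, 0.0786]
ee_rot: [[-0.999, 0.049, 0.001], [0.049, 0.999, -0.0], [-0.001, -0.0, -1.0]]
contact_force: [-0.8, 0.7, 5.3]
grip_width: 0.1
```

```bash
python3 r.py
```

```text
t 24.4 yaw 87.21 q6 -93.1 tau [ 0.05   0.212 -0.004] F [-0.8  0.7  5.3] p [0.5756 0.0149 0.0786] g 0.1
```

Emit:
move_arm --series '[[[0, 0, 0, 0, 0, 0, -0.625], [0, 0, 0, 0, 0, 0, -0.625], [0, 0, 0, 0, 0, 0, 0]]]'

```text
clock: 24.7
tool_pos: [0.5756, 0.0149, 0.0786]
ee_rot: [[-0.991, 0.136, 0.001], [0.136, 0.991, -0.0], [-0.001, 0.0, -1.0]]
contact_force: [-1.7, 1.4, 6.1]
grip_width: 0.1
```

```bash
python3 r.py
```

```text
t 24.7 yaw 82.21 q6 -88.1 tau [ 0.049  0.247 -0.037] F [-1.7  1.4  6.1] p [0.5756 0.0149 0.0786] g 0.1
```

Emit:
move_arm --series '[[[0, 0, 0, 0, 0, 0, -0.625], [0, 0, 0, 0, 0, 0, -0.625], [0, 0, 0, 0, 0, 0, 0]]]'

```text
clock: 25.0
tool_pos: [0.5756, 0.0149, 0.0786]
ee_rot: [[-0.975, 0.221, 0.001], [0.221, 0.975, -0.0], [-0.001, 0.0, -1.0]]
contact_force: [-0.4, 0.0, 5.8]
grip_width: 0.1
```

```bash
python3 r.py
```

```text
t 25.0 yaw 77.21 q6 -83.1 tau [0.086 0.229 0.011] F [-0.4  0.   5.8] p [0.5756 0.0149 0.0786] g 0.1
```

Emit:
move_arm --series '[[[0, 0, 0, 0, 0, 0, -0.625], [0, 0, 0, 0, 0, 0, -0.625], [0, 0, 0, 0, 0, 0, 0]]]'

```text
clock: 25.3
tool_pos: [0.5756, 0.0149, 0.0786]
ee_rot: [[-0.952, 0.306, 0.001], [0.306, 0.952, -0.0], [-0.001, 0.0, -1.0]]
contact_force: [-1.6, -0.1, 5.8]
grip_width: 0.098
```

```bash
python3 r.py
```

```text
t 25.3 yaw 72.21 q6 -78.1 tau [ 0.046  0.212 -0.029] F [-1.6 -0.1  5.8] p [0.5756 0.0149 0.0786] g 0.098
```

Still loose after 50°, so I'll keep going.

Emit:
move_arm --series '[[[0, 0, 0, 0, 0, 0, -0.625], [0, 0, 0, 0, 0, 0, -0.625], [0, 0, 0, 0, 0, 0, 0]]]'

```text
clock: 25.6
tool_pos: [0.5756, 0.0149, 0.0786]
ee_rot: [[-0.922, 0.387, 0.001], [0.387, 0.922, -0.0], [-0.001, 0.0, -1.0]]
contact_force: [-1.8, 0.0, 5.4]
grip_width: 0.105
```

```bash
python3 r.py
```

```text
t 25.6 yaw 67.21 q6 -73.1 tau [ 0.067  0.242 -0.034] F [-1.8  0.   5.4] p [0.5756 0.0149 0.0786] g 0.105
```

Emit:
move_arm --series '[[[0, 0, 0, 0, 0, 0, -0.625], [0, 0, 0, 0, 0, 0, -0.625], [0, 0, 0, 0, 0, 0, 0]]]'

```text
clock: 25.9
tool_pos: [0.5756, 0.0149, 0.0786]
ee_rot: [[-0.885, 0.466, 0.001], [0.466, 0.885, -0.0], [-0.001, 0.0, -1.0]]
contact_force: [-0.2, 0.5, 6.3]
grip_width: 0.102
```

```bash
python3 r.py
```

```text
t 25.9 yaw 62.21 q6 -68.1 tau [ 0.035  0.22  -0.008] F [-0.2  0.5  6.3] p [0.5756 0.0149 0.0786] g 0.102
```

Emit:
move_arm --series '[[[0, 0, 0, 0, 0, 0, -0.625], [0, 0, 0, 0, 0, 0, -0.625], [0, 0, 0, 0, 0, 0, 0]]]'

```text
clock: 26.2
tool_pos: [0.5756, 0.0149, 0.0786]
ee_rot: [[-0.841, 0.542, 0.001], [0.542, 0.841, -0.0], [-0.001, 0.001, -1.0]]
contact_force: [-1.8, 0.7, 5.2]
grip_width: 0.103
```

```bash
python3 r.py
```

```text
t 26.2 yaw 57.21 q6 -63.1 tau [ 0.105  0.247 -0.034] F [-1.8  0.7  5.2] p [0.5756 0.0149 0.0786] g 0.103
```

Emit:
move_arm --series '[[[0, 0, 0, 0, 0, 0, -0.625], [0, 0, 0, 0, 0, 0, -0.625], [0, 0, 0, 0, 0, 0, 0]]]'

```text
clock: 26.5
tool_pos: [0.5756, 0.0149, 0.0786]
ee_rot: [[-0.79, 0.613, 0.001], [0.613, 0.79, -0.0], [-0.001, 0.001, -1.0]]
contact_force: [-0.8, 1.0, 5.1]
grip_width: 0.099
```

```bash
python3 r.py
```

```text
t 26.5 yaw 52.21 q6 -58.1 tau [0.057 0.215 0.011] F [-0.8  1.   5.1] p [0.5756 0.0149 0.0786] g 0.099
```

Emit:
move_arm --series '[[[0, 0, 0, 0, 0, 0, -0.625], [0, 0, 0, 0, 0, 0, -0.625], [0, 0, 0, 0, 0, 0, 0]]]'

```text
clock: 26.8
tool_pos: [0.5756, 0.0149, 0.0786]
ee_rot: [[-0.734, 0.679, 0.001], [0.679, 0.734, -0.0], [-0.001, 0.001, -1.0]]
contact_force: [-1.0, 0.8, 7.0]
grip_width: 0.099
```

```bash
python3 r.py
```

```text
t 26.8 yaw 47.24 q6 -53.2 tau [0.067 0.233 0.145] F [-1.   0.8  7. ] p [0.5756 0.0149 0.0786] g 0.099
```

Emit:
move_arm --series '[[[0, 0, 0, 0, 0, 0, -0.625], [0, 0, 0, 0, 0, 0, -0.625], [0, 0, 0, 0, 0, 0, 0]]]'

```text
clock: 27.1
tool_pos: [0.5756, 0.0149, 0.0786]
ee_rot: [[-0.673, 0.74, 0.001], [0.74, 0.673, -0.001], [-0.001, 0.001, -1.0]]
contact_force: [-0.7, -0.0, 5.9]
grip_width: 0.1
```

```bash
python3 r.py
```

```text
t 27.1 yaw 42.28 q6 -48.2 tau [0.022 0.272 0.28 ] F [-0.7 -0.   5.9] p [0.5756 0.0149 0.0786] g 0.1
```

Emit:
move_arm --series '[[[0, 0, 0, 0, 0, 0, -0.625], [0, 0, 0, 0, 0, 0, -0.625], [0, 0, 0, 0, 0, 0, 0]]]'

```text
clock: 27.4
tool_pos: [0.5756, 0.0149, 0.0786]
ee_rot: [[-0.606, 0.796, 0.001], [0.796, 0.606, -0.0], [-0.001, 0.001, -1.0]]
contact_force: [-0.7, 1.3, 5.6]
grip_width: 0.102
```

```bash
python3 r.py
```

```text
t 27.4 yaw 37.27 q6 -43.2 tau [0.118 0.294 0.312] F [-0.7  1.3  5.6] p [0.5756 0.0149 0.0786] g 0.102
```

Emit:
move_arm --series '[[[0, 0, 0, 0, 0, 0, -0.625], [0, 0, 0, 0, 0, 0, -0.625], [0, 0, 0, 0, 0, 0, 0]]]'

```text
clock: 27.7
tool_pos: [0.5756, 0.0149, 0.0786]
ee_rot: [[-0.534, 0.845, 0.001], [0.845, 0.534, -0.0], [-0.001, 0.001, -1.0]]
contact_force: [-1.8, 0.6, 6.3]
grip_width: 0.099
```

```bash
python3 r.py
```

```text
t 27.7 yaw 32.27 q6 -38.2 tau [0.056 0.221 0.301] F [-1.8  0.6  6.3] p [0.5756 0.0149 0.0786] g 0.099
```

Emit:
move_arm --series '[[[0, 0, 0, 0, 0, 0, -0.625], [0, 0, 0, 0, 0, 0, -0.625], [0, 0, 0, 0, 0, 0, 0]]]'

```text
clock: 28.0
tool_pos: [0.5756, 0.0149, 0.0787]
ee_rot: [[-0.458, 0.889, 0.001], [0.889, 0.458, -0.001], [-0.001, 0.001, -1.0]]
contact_force: [-2.3, 1.8, 5.3]
grip_width: 0.1
```

```bash
python3 r.py
```

```text
t 28.0 yaw 27.28 q6 -33.2 tau [0.081 0.24  0.288] F [-2.3  1.8  5.3] p [0.5756 0.0149 0.0787] g 0.1
```

Emit:
move_arm --series '[[[0, 0, 0, 0, 0, 0, -0.625], [0, 0, 0, 0, 0, 0, -0.625], [0, 0, 0, 0, 0, 0, 0]]]'

```text
clock: 28.3
tool_pos: [0.5756, 0.0149, 0.0786]
ee_rot: [[-0.379, 0.925, 0.001], [0.925, 0.379, -0.001], [-0.001, 0.001, -1.0]]
contact_force: [-2.0, 0.5, 6.0]
grip_width: 0.103
```

```bash
python3 r.py
```

```text
t 28.3 yaw 22.27 q6 -28.2 tau [0.021 0.266 0.341] F [-2.   0.5  6. ] p [0.5756 0.0149 0.0786] g 0.103
```

Emit:
move_arm --series '[[[0, 0, 0, 0, 0, 0, -0.625], [0, 0, 0, 0, 0, 0, -0.625], [0, 0, 0, 0, 0, 0, 0]]]'

```text
clock: 28.6
tool_pos: [0.5755, 0.0149, 0.0786]
ee_rot: [[-0.297, 0.955, 0.001], [0.955, 0.297, -0.0], [-0.001, 0.001, -1.0]]
contact_force: [-2.0, 1.1, 5.7]
grip_width: 0.1
```

```bash
python3 r.py
```

```text
t 28.6 yaw 17.27 q6 -23.2 tau [0.092 0.268 0.378] F [-2.   1.1  5.7] p [0.5755 0.0149 0.0786] g 0.1
```

Emit:
move_arm --series '[[[0, 0, 0, 0, 0, 0, -0.625], [0, 0, 0, 0, 0, 0, -0.625], [0, 0, 0, 0, 0, 0, 0]]]'

```text
clock: 28.9
tool_pos: [0.5756, 0.0149, 0.0786]
ee_rot: [[-0.213, 0.977, 0.001], [0.977, 0.213, -0.0], [-0.001, 0.001, -1.0]]
contact_force: [-0.7, 0.6, 5.8]
grip_width: 0.097
```

```bash
python3 r.py
```

```text
t 28.9 yaw 12.27 q6 -18.2 tau [0.051 0.288 0.308] F [-0.7  0.6  5.8] p [0.5756 0.0149 0.0786] g 0.097
```

The blue nipple bites at yaw ≈ 49.0 (0.145 N m at 47.2, loose at 52.2). The target under load is 49.0 - 4.6 - 180 = -135.6, which is 147.9° further.

Emit:
move_arm --series '[[[0, 0, 0, 0, 0, 0, -0.973], [0, 0, 0, 0, 0, 0, -0.973], [0, 0, 0, 0, 0, 0, -0.973], [0, 0, 0, 0, 0, 0, -0.973], [0, 0, 0, 0, 0, 0, -0.973], [0, 0, 0, 0, 0, 0, -0.973], [0, 0, 0, 0, 0, 0, -0.973], [0, 0, 0, 0, 0, 0, -0.973], [0, 0, 0, 0, 0, 0, -0.973], [0, 0, 0, 0, 0, 0, -0.973], [0, 0, 0, 0, 0, 0, -0.973], [0, 0, 0, 0, 0, 0, -0.973], [0, 0, 0, 0, 0, 0, -0.973], [0, 0, 0, 0, 0, 0, -0.973], [0, 0, 0, 0, 0, 0, -0.973], [0, 0, 0, 0, 0, 0, -0.973], [0, 0, 0, 0, 0, 0, -0.973], [0, 0, 0, 0, 0, 0, -0.973], [0, 0, 0, 0, 0, 0, -0.973], [0, 0, 0, 0, 0, 0, 0]]]'

```text
clock: 30.9
tool_pos: [0.5755, 0.0149, 0.0786]
ee_rot: [[0.881, 0.474, 0.001], [0.474, -0.881, -0.0], [0.001, 0.001, -1.0]]
contact_force: [-1.3, 0.8, 5.9]
grip_width: 0.1
```

```bash
python3 r.py
```

```text
t 30.9 yaw -61.71 q6 55.8 tau [0.055 0.276 0.304] F [-1.3  0.8  5.9] p [0.5755 0.0149 0.0786] g 0.1
```

Emit:
move_arm --series '[[[0, 0, 0, 0, 0, 0, -0.973], [0, 0, 0, 0, 0, 0, -0.973], [0, 0, 0, 0, 0, 0, -0.973], [0, 0, 0, 0, 0, 0, -0.973], [0, 0, 0, 0, 0, 0, -0.973], [0, 0, 0, 0, 0, 0, -0.973], [0, 0, 0, 0, 0, 0, -0.973], [0, 0, 0, 0, 0, 0, -0.973], [0, 0, 0, 0, 0, 0, -0.973], [0, 0, 0, 0, 0, 0, -0.973], [0, 0, 0, 0, 0, 0, -0.973], [0, 0, 0, 0, 0, 0, -0.973], [0, 0, 0, 0, 0, 0, -0.973], [0, 0, 0, 0, 0, 0, -0.973], [0, 0, 0, 0, 0, 0, -0.973], [0, 0, 0, 0, 0, 0, -0.973], [0, 0, 0, 0, 0, 0, -0.973], [0, 0, 0, 0, 0, 0, -0.973], [0, 0, 0, 0, 0, 0, -0.973], [0, 0, 0, 0, 0, 0, 0]]]'

```text
clock: 32.9
tool_pos: [0.5755, 0.015, 0.0786]
ee_rot: [[0.699, -0.715, 0.001], [-0.715, -0.699, -0.0], [0.001, -0.001, -1.0]]
contact_force: [-0.9, 1.0, 5.7]
grip_width: 0.106
```

```bash
python3 r.py
```

```text
t 32.9 yaw -135.66 q6 129.7 tau [0.136 0.266 0.258] F [-0.9  1.   5.7] p [0.5755 0.015  0.0786] g 0.106
```

Now I'll unwind the spring, release, lift and look.

Emit:
move_arm --series '[[[0, 0, 0, 0, 0, 0, 0.57], [0, 0, 0, 0, 0, 0, 0.57], [0, 0, 0, 0, 0, 0, 0], [0.6, 0, 0, 0, 0, 0, 0], [0.6, 0, 0, 0, 0, 0, 0], [0.6, 0, 0, 0, 0, 0, 0], [0.6, 0, 0, 0, 0, 0, 0], [0.6, 0, 0, 0.5, 0, 0, 0], [0.6, 0, 0, 0.5, 0, 0, 0], [0.6, 0, 0, 0.8, 0, 0, 0], [0.6, 0, 0, 0, 0, 0, 0], [0.6, 0, 0, 0, 0, 0, 0]]]'

```text
clock: 34.1
tool_pos: [0.576, 0.0149, 0.1335]
ee_rot: [[0.754, -0.657, 0.003], [-0.657, -0.754, -0.0], [0.003, -0.002, -1.0]]
contact_force: [-1.3, -0.1, -0.7]
grip_width: 0.594
```

```bash
python3 -c "
from h import *
look('w5')"
```

```text
t 34.1 q [ -5.9   1.4 104.6  -0.   73.9 125.2] p [0.576  0.0149 0.1335] tau [-0.02   0.031  0.042] F [-1.3 -0.1 -0.7] g 0.594
yaw y -131.09
nipple_a 0.88 1474 (np.float64(498.32), np.float64(148.51)) [ 0.5245 -0.1102] rect 523.6 -107.7 17.0 34.4 60.7
nipple_a 0.87 979 (np.float64(263.08), np.float64(217.5)) [0.5783 0.0122] rect 578.3 12.3 10.3 35.6 48.9
spokebead_a 0.79 201 (np.float64(333.31), np.float64(33.33)) [ 0.6289 -0.0905] rect 629.1 -90.4 8.8 9.3 51.9
spokebead_a 0.71 145 (np.float64(295.46), np.float64(166.7)) [ 0.5785 -0.0181] rect 578.3 -17.9 9.2 8.6 48.9
spokebead_a 0.69 183 (np.float64(421.68), np.float64(129.48)) [ 0.542  -0.0991] rect 542.0 -99.1 10.3 8.7 48.9
```

View pics/w5b.png

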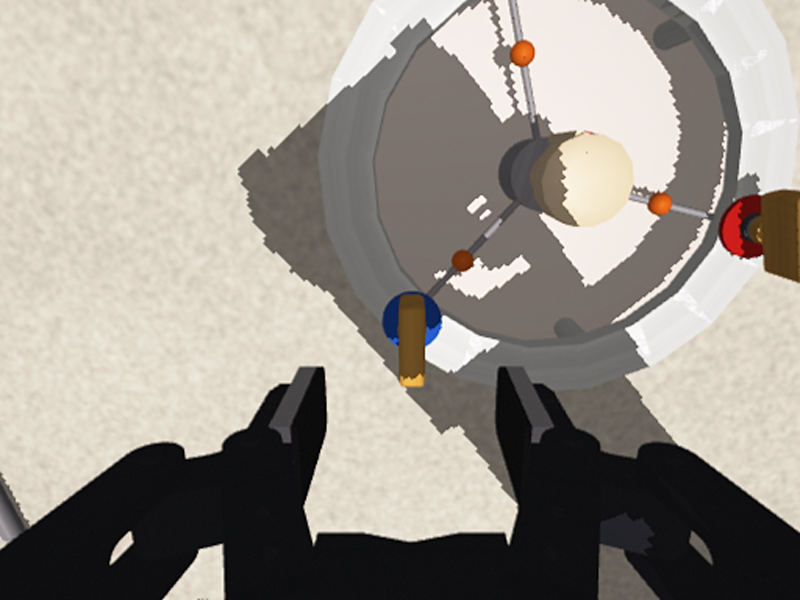

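The blue bar rests at 180° past its bite, and its bead moved outward about 2.1 mm. I'll retreat upward and hand in.

Emit:
move_arm --series '[[[0.6, 0, 0, 0.8, 0, 0, 0], [0.6, 0, 0, 0.8, 0, 0, 0], [0.6, 0, 0, 0.8, 0, 0, 0], [0.6, 0, 0, 0.8, 0, 0, 0], [0.6, 0, 0, 0, 0, 0, 0], [0.6, 0, 0, 0, 0, 0, 0]]]'

```text
clock: 34.85
tool_pos: [0.5748, 0.015, 0.2268]
ee_rot: [[0.754, -0.657, -0.001], [-0.657, -0.754, 0.0], [-0.001, 0.0, -1.0]]
contact_force: [0.7, 0.1, -0.4]
grip_width: 0.596
```

```bash
python3 r.py; python3 -c "
from cell import arm
print(arm.job_done())"
```

```text
t 34.85 yaw -131.08 q6 125.2 tau [0.    0.023 0.015] F [ 0.7  0.1 -0.4] p [0.5748 0.015  0.2268] g 0.596
the job is handed in; nothing more can be done
None
```

I tightened the red nipple by one quarter turn from its bite, then the blue one by two, and handed the job in at 34.9 s.

| Nipple | Loose travel before the bite | Turned past the bite, at rest | Bead moved outward |
|---|---|---|---|
| Red | about 42° | about 90° | about 0.8 mm (1 mm expected) |
| Blue | about 73° | about 180° | about 2.1 mm (2 mm expected) |

- **Accuracy:** torque noise leaves each bite angle uncertain by up to about 1°. The bead figures come from the camera and are only good to a few tenths of a millimetre.
- **Order:** red was finished and released before I gripped the blue one.
- **Forces:** contact force stayed under about 8 N in every reading. The white nipple, the models and the dish were never approached.
- **End state:** the gripper is open and raised clear of everything, with no contact force.
- **Not checked:** I took no final picture of the models and the dish.

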